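# Fit the matching handle and click the back stop four notches out

## Robot

A 6-joint arm with a two-finger parallel gripper is mounted at the origin on the work surface. World frame = base frame: x ahead of the robot, y to its left, z up, the work surface at z = 0. Lengths are in mm, angles in rad, forces in N, time in s.
With the tool pointing down it reaches from about 325 to 900 mm from the base axis. Payload 6.1 kg.
Tool frame: the origin (TCP) lies at the very end of the fingers, on their centre line; the grasp point (between the pads) lies 19 mm behind it (ctrl.grip_point_offset is the distance from the TCP to the grasp point, in mm); z points along the fingers, y is the line along which they close (so a half turn about z gives the same grasp; the last joint's range is limited). The gripper opens to 85 mm and grips with 20 to 120 N. Pads are 22 mm wide; open, the fingers measure 114 mm over their backs; the gripper's body (76 mm by 85 mm) begins 54 mm behind the grasp point. The pads swing forward as they close: fully open they stand 13 mm farther back than shut.
Start: joints at [1.194, 0.22, 1.526, -0, 1.395, -0.126], TCP at [155.111, 605.439, 231.3] pointing down, gripper open.
Joint ranges: [-2.98, 2.98], [-0.91, 2.08], [0.09, 2.57], [-1.24, 4.39], [0.2, 2.65], [-2.68, 2.68]. Speed limits (rad/s): [2.57, 2.57, 3.01, 3.14, 3.14, 3.14].

## Interface

Orientations are given as a unit quaternion [w, x, y, z].
In Python, from station import ctrl, vision gives the robot as it stands.
- The arm moves only by the tool jog_arm, never from a script. Its argument "rows" is a list of rows, each a list of 3 entries, a list of its own where there are three numbers: the shift along the tool's x, y, z in cm, then the turn, a rotation vector about the tool's x, y, z in degrees, then the closure, from 0 (fully open) to 1 (shut). In form: [[[dx, dy, dz], [ax, ay, az], gripper], ...]. A call has exactly 10 rows; each row is the pose to reach, as a shift and turn from the pose commanded when the call began, along the tool's axes at that moment; what a row does not reach only later rows make up. A row lasts 1/10 s, in which the tool goes at most 50 mm and 8.59 degrees, less where a joint would pass 70% of its speed; a pose out of reach is approached as far as the arm can. A call with a gripper value outside its range is refused whole. The fingers move at their own pace and stop on an object; "squeeze" is the grip in N (left out, the last holds). Time passes only in rows, so rows that repeat a pose let the fingers close, or fill a call up. It gives the time, the measured TCP pose, the force, the opening and the grip force at its end, in the units of the state.
- ctrl.get_obs(): the state, without advancing time (a new reading comes with each control period).
- vision.snapshot(name): name is "scene" or "side" or "wrist"; returns the picture (420x560x3 uint8, red, green, blue); there is no depth.
- vision.camera_info(name): a dict with "fov_y" (degrees; the focal length in pixels is half the picture's height over the tangent of half this angle, whatever the lens; pixels are square), "cx", "cy" (the principal point, pixels), "R" (3x3) and "t" (3): a world point X has camera coordinates R X + t. Camera axes: x right, y down, z forward; pixel columns grow to the right and rows downward; lengths in mm; the calibration is good to about 2 mm. A picture is of the moment at which its call begins: read the wrist's pose just before it. camera_info takes no time and is no camera call; for the wrist camera it gives the pose at the moment of the call.
- ctrl.job_done(): hands the job in; it is judged then, once.
The state is a dict: "clock": time; "qpos": joint angles; "joint_vel": joint speeds; "effort": joint torques, N m; "tcp_pos": TCP position; "tool_rot": TCP orientation; "contact_force": force on the tool from outside, world axes, zero at the start; "torque": the same for the moment, N m; "gripper_width": finger opening in mm; "gripper_force": force on a finger pad.
Only numpy, scipy, OpenCV 4.12 (cv2) and the standard library are available. Lean on these libraries where they do the work, as an engineer would, in place of code of your own. Each camera call takes 0.05 s, during which the arm holds its last target. There are 200 camera calls.

## Task

Find which of the three loose handles in the wooden rack fits the socket on the end of the back-stop lever, and push it fully home there. Then swing the lever by that handle away from its rest post, exactly four clicks and never past a fifth, and finish while still gripping the handle and holding the lever still against its return spring. Leave the steel bush, the tin and the bent bracket that lie around where they are.

Things in the scene. Friction and masses are not known exactly. Their poses are not given: they have to be found in the camera images.
- stop_unit: grey base plate bolted to the bench, 265 x 190 x 12 mm (x, y, z). Origin at bench height on the lever's upright pivot axis, about mid-plate. The grey lever arm (26 mm wide, top 46 mm above the bench) reaches from the pivot to the robot's side; at rest it heads 142 degrees counter-clockwise (seen from above) from the unit's +x axis and leans on a short rest post.
- lever (a joint): lever angle, rad: 0 at rest, growing counter-clockwise seen from above, at most 1.95. A spring returns it to 0 when released, back over all clicks: pushing at the socket takes about 7 N at rest, 10 N at 1.3 rad, and 3 to 5 N more just before each click, which then drops away. The handle's play in the socket (1 mm each side) lets the lever lag the hand by a few mm.
- socket (a point): centre of the mouth of the round bore in the 46 mm square, 38 mm high steel block at the lever's end: bore 20 mm wide, 33 mm deep, opening straight up, mouth chamfered 3 mm, 66 mm above the bench, 115 mm from the pivot axis. The point turns with the lever, its x axis pointing away from the pivot.
- pin_plate: brass sector under the lever, bolted at various turns, six upright 8 mm pins at 75 mm radius, 14 degrees apart. Origin on the pivot axis, 12 mm above the bench. A pawl under the lever clicks over each pin. Pins 1 to 6 lie at -49, -35, -21, -7, 7, 21 degrees (counter-clockwise positive) from the plate's +x axis, so after four clicks the lever points along +x. At rest it is 12 to 28 short of pin 1.
- rack: wooden block 235 x 70 x 45 mm, fixed on the bench, with three holes 32 mm wide in a row along its x axis, 78 mm apart, each holding one handle hanging upright by its collar. Origin at the centre of its underside.
- handle_18: loose handle with an 18 mm thick steel shank, the one that fits. From its origin (centre of the shank's foot) up along z: shank 30 mm long with tapered foot, steel collar 42 mm wide and 6 mm thick, round black grip 24 mm thick and 60 mm long; 96 mm in all, 110 to 180 g. In the rack its origin is 15 mm above the bench; home in the socket, collar on the block, it is 30 mm below the mouth.
- handle_24: loose handle as handle_18 in all but its shank, which is 24 mm thick: too thick for the socket
- handle_28: loose handle as handle_18 in all but its shank, which is 28 mm thick: too thick for the socket
- bush: bystander: loose steel bush, 48 mm wide, 30 mm high, origin under its centre
- grease_tin: bystander: loose tin, 56 mm wide, 60 mm high, origin under its centre
- bracket: bystander: loose bent steel bracket, 60 x 40 mm, 44 mm high, origin under its foot
Not all that is in view belongs to the job. What is shaped like the handle_18 but red is not meant.

How it is judged (in metres and radians):
On the way, in this order (a step that is already met when the one before it is completed fails the run):
1. the fitting handle stands home in the socket, the lever still at rest (z of handle_18 in the frame of socket below -0.026 m and horizontal distance between handle_18 and socket below 0.004 m and value of joint lever below 0.15 rad), for 0.1 s.
2. the gripped handle takes the lever over the first click (y of socket in the frame of pin_plate above -0.084 m and contact force between the fingers and handle_18 above 1 N and z of handle_18 in the frame of socket below -0.022 m), for 0.05 s.
At the end, for the whole second after the job is handed in: The lever stands four clicks out, between pins 4 and 5 (its socket within 12.5 mm of the mid position, measured across the lever), still (under 0.15 rad/s), handle_18 home in the socket (within 8 mm of seated), and the fingers gripping or pressing that handle with more than 1.5 N (x of socket in the frame of pin_plate above 0.09 m and y of socket in the frame of pin_plate between -0.0125 and 0.0125 m and velocity of joint lever between -0.15 and 0.15 rad/s and z of handle_18 in the frame of socket below -0.022 m and horizontal distance between handle_18 and socket below 0.006 m and contact force between the fingers and handle_18 above 1.5 N); the arm keeps its last pose, push and grip.
It fails at once if the lever goes past the fifth click (y of socket in the frame of pin_plate above 0.017 m and x of socket in the frame of pin_plate above 0 m).
It fails at once if the bush, the tin or the bracket is moved by more than 30 mm (distance of any of bush, grease_tin, bracket from where it was at the start of the episode above 0.03 m).
It also fails if it takes over 64 s, if anything falls off the work surface, if the arm or the gripper's body presses on something with over 40 N, if the wrist force passes 120 N, or if a joint passes its speed limit or range.

## Working session

There is one attempt and no reset: what is moved stays moved. The work goes in short steps, Python scripts to look and compute and a tool call to move; the robot and the scene stay as the last step left them, time stands still between calls to the robot, and variables do not carry over. Pictures are saved under pics/ and viewed, at most 10 in all, crops included, and the job is handed in when it is done.

Besides the shell and the picture viewer there is one more tool, called after "Emit:" by a JSON object that holds its "api" and its "payload", one argument or row to a line. jog_arm: Moves the arm, as the interface text tells. Its arguments: {"type":"object","properties":{"rows":{"type":"array"},"squeeze":{"type":"number"}},"required":["rows"]}

```bash
mkdir -p pics; ls; cat > h.py <<'E'
from station import ctrl, vision
import numpy as np, cv2
def snap(n,f):
    ci=vision.camera_info(n); im=np.array(vision.snapshot(n)); cv2.imwrite('pics/'+f+'.png',im[:,:,::-1]); np.savez('pics/'+f+'.npz',im=im,R=ci['R'],t=ci['t'],f=210/np.tan(np.radians(ci['fov_y'])/2),c=[ci['cx'],ci['cy']]); return im,ci
def ray(f,u,v):
    d=np.load('pics/'+f+'.npz'); R=d['R'];o=-R.T@d['t']
    return o,R.T@np.array([(u-d['c'][0])/d['f'],(v-d['c'][1])/d['f'],1])
def onz(f,u,v,z):
    o,d=ray(f,u,v); return o+d*(z-o[2])/d[2]
def proj(f,X):
    d=np.load('pics/'+f+'.npz'); p=d['R']@np.array(X,float)+d['t']; return p[:2]/p[2]*d['f']+d['c']
E
python3 - <<'E'
from h import *
a=[snap(n,n+'0')[0] for n in ('scene','side','wrist')]
for n in ('scene','side','wrist'):
  ci=vision.camera_info(n);print(n,ci['fov_y'],ci['cx'],ci['cy'],{k:v for k,v in ci.items() if k not in('R','t')},np.round(-np.array(ci['R']).T@ci['t']))
print(ctrl.get_obs())
E
```

```text
pics
scene 44.71820287414801 278.60503907558973 214.8908175699674 {'fov_y': 44.71820287414801, 'cx': 278.60503907558973, 'cy': 214.8908175699674} [1196.  455.  922.]
side 51.182121575054325 274.4767391962231 206.77857536274252 {'fov_y': 51.182121575054325, 'cx': 274.4767391962231, 'cy': 206.77857536274252} [  46. -748.  666.]
wrist 70.78783479316627 281.0830374433212 210.19153999712597 {'fov_y': 70.78783479316627, 'cx': 281.0830374433212, 'cy': 210.19153999712597} [ 91. 622. 372.]
{'clock': 0.15, 'qpos': array([ 1.19386133e+00,  2.21051268e-01,  1.52735534e+00, -2.27202295e-05,
        1.39469417e+00, -1.26098641e-01]), 'joint_vel': array([ 5.03554802e-04, -4.27303732e-03, -3.69869225e-03,  3.67849691e-05,
       -1.29645282e-03,  2.06447614e-03]), 'effort': array([ 5.53178816e-04, -4.97484112e+01, -3.89901745e+01, -1.07946901e-04,
        7.21560456e-03,  2.27536884e-05]), 'tcp_pos': array([154.9707577 , 605.00031736, 230.44292268]), 'tool_rot': array([-1.76835221e-04,  1.25087617e-01,  9.92145412e-01, -7.33120723e-04]), 'contact_force': array([ 0.37235443, -0.04075602,  0.14516002]), 'torque': array([-0.00517899,  0.05890202,  0.02202636]), 'gripper_force': 0.0, 'gripper_width': 85.79468569871707}
```

View pics/scene0.png

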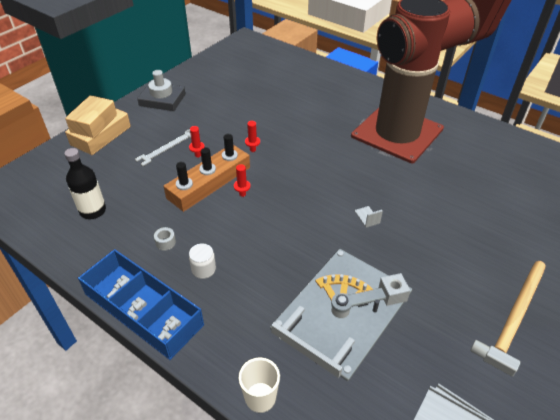

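View pics/side0.png

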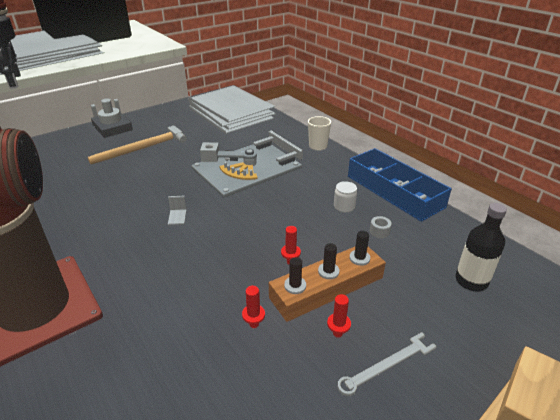

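View pics/wrist0.png

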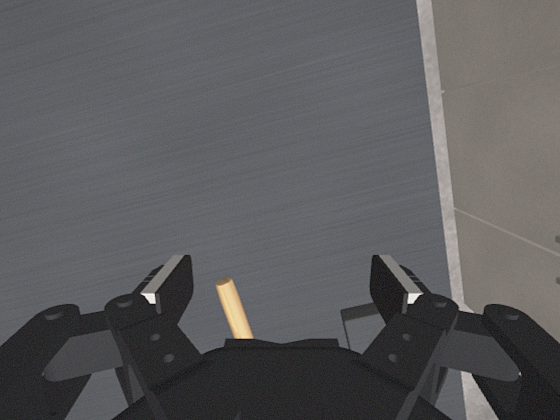

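The scene view shows three black grips in the rack near (183,174), (207,159) and (229,146), and the socket at about (397,286). In the side view the grips are at (295,272), (330,258) and (362,245), and the socket at (209,148). I'll enlarge these areas for accurate pixels.

```bash
python3 - <<'E'
from h import *
s=cv2.imread('pics/scene0.png');d=cv2.imread('pics/side0.png')
def c(im,x,y,w,h):return cv2.resize(im[y:y+h,x:x+w],None,fx=4,fy=4,interpolation=cv2.INTER_CUBIC)
cv2.imwrite('pics/m0.png',np.vstack([np.hstack([c(s,160,130,100,75),c(s,310,250,100,75)]),np.hstack([c(d,265,225,125,75)[:, :500],c(d,190,130,75,75)])]))
E
```

```text
(no output)
```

View pics/m0.png

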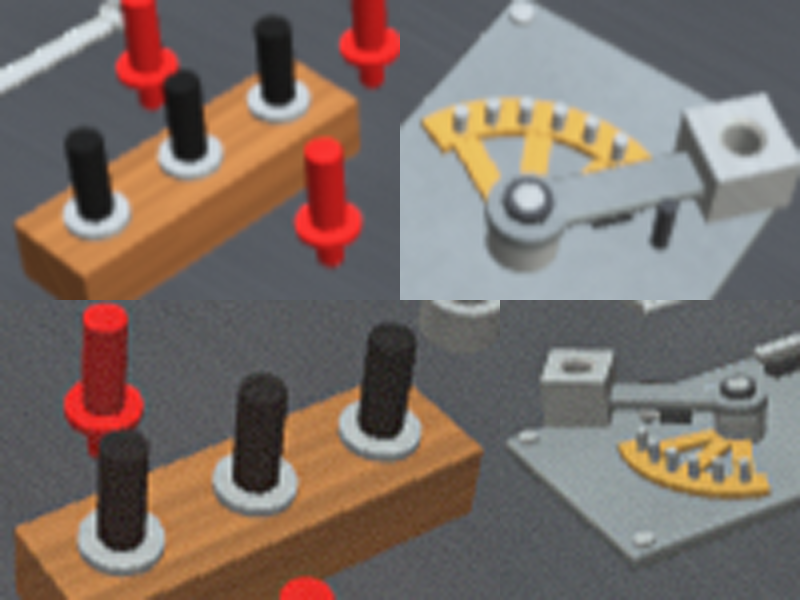

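```bash
cat >> h.py <<'E'
def tri(ps):
    A=np.zeros((3,3));b=np.zeros(3);L=[]
    for f,u,v in ps:
        o,d=ray(f,u,v);d/=np.linalg.norm(d);M=np.eye(3)-np.outer(d,d);A+=M;b+=M@o;L.append((M,o))
    X=np.linalg.solve(A,b);return X,[round(float(np.linalg.norm(M@(X-o))),1) for M,o in L]
E
python3 - <<'E'
from h import *
S='scene0';D='side0'
P=dict(Ha=((181,165),(362.5,233.75)),Hb=((205.5,150),(330.75,246.25)),Hc=((228,136.5),(295.75,260)),sock=((395.75,284.5),(209.25,146.25)),piv=((342,299.5),(249.5,150.75)))
sc=[(620,148),(592,130),(560,114),(527,108),(492,111),(460,117)];sd=[(642,435),(655,450),(672,462),(694,470),(720,472),(744,468)]
for i in range(6):P['pin%d'%(i+1)]=((310+(sc[i][0]-400)/4,250+sc[i][1]/4),(190+(sd[i][0]-500)/4,130+(sd[i][1]-300)/4))
for k,(a,b) in P.items():
  z={'H':111,'s':66}.get(k[0],None)
  X,e=tri([(S,*a),(D,*b)]);print(k,X.round(1),e,[onz(n,*p,z).round(1)[:2] for n,p in((S,a),(D,b))] if z else '')
  P[k]=X
pv=P['piv'][:2]
for k in P:
  if k[0] in 'sp': v=P[k][:2]-pv;print(k,np.hypot(*v).round(1),np.degrees(np.arctan2(v[1],v[0])).round(1))
# red
for n in(S,D):
  im=cv2.cvtColor(cv2.imread('pics/%s.png'%n),cv2.COLOR_BGR2HSV);m=((im[...,0]<6)|(im[...,0]>174))&(im[...,1]>200)&(im[...,2]>120)
  _,_,st,c=cv2.connectedComponentsWithStats(m.astype(np.uint8))
  for s,cc in zip(st,c):
    if 100<s[4]<5000: print(n,s,onz(n,s[0]+s[2]/2,s[1]+s[3],0).round())
# bystanders
for n,u,v in((S,165,246),(S,203,272),(S,365,222),(D,381,236),(D,345,207)): print(onz(n,u,v,0).round())
E
```

```text
Ha [ 577.1 -304.6  109.5] [0.0, 0.0] [array([ 578.2, -303.3]), array([ 575.7, -305.8])]
Hb [ 499.9 -295.8  110.7] [0.8, 0.8] [array([ 499.5, -294.9]), array([ 500.2, -296.5])]
Hc [ 423.1 -286.5  110.5] [0.1, 0.1] [array([ 423.6, -286. ]), array([ 422.8, -287. ])]
sock [548.4 273.6  64.6] [0.2, 0.2] [array([549.7, 273.9]), array([547.2, 271.4])]
piv [638.7 201.1  52.2] [0.2, 0.2] 
pin1 [565.6 216.3  27.4] [0.4, 0.4] 
pin2 [563.7 197.1  25.2] [0.5, 0.5] 
pin3 [565.  177.2  24.7] [1.0, 1.0] 
pin4 [572.1 160.3  24. ] [1.3, 1.3] 
pin5 [585.2 146.4  24.3] [0.9, 0.9] 
pin6 [599.8 136.2  26.8] [0.2, 0.2] 
sock 115.8 141.2
piv 0.0 0.0
pin1 74.7 168.2
pin2 75.1 -177.0
pin3 77.5 -162.1
pin4 78.1 -148.5
pin5 76.5 -134.4
pin6 75.7 -120.9
scene0 [246 122  14  29 218] [ 326. -286.    0.]
scene0 [190 127  14  30 235] [ 442. -395.    0.]
scene0 [235 165  15  31 268] [ 486. -192.    0.]
side0 [282 246  18  14 113] [ 490. -189.    0.]
side0 [246 286  13  13 101] [ 358. -233.    0.]
side0 [335 294  13  16 134] [ 482. -359.    0.]
side0 [243 307  22  18 186] [ 325. -288.    0.]
side0 [328 315  23  18 202] [ 442. -397.    0.]
[ 728. -230.   -0.]
[ 731. -105.   -0.]
[375. 109.  -0.]
[ 711. -249.    0.]
[ 723. -114.    0.]
```

Everything triangulated to about 1 mm: handles at x 577, 500 and 423, socket at (548,273), pin plate yaw about 218°, lever at rest about 141°. I'll go to the middle handle first with the tool y axis along world +Y.

Emit:
{"api": "jog_arm", "payload": {
  "rows": [
    [[-2.0,-2.8,0.2],[0,0,-1.4],0],
    [[-5,-7.1,0.6],[0,0,-4],0],
    [[-8,-11.3,1],[0,0,-6],0],
    [[-11,-15.5,1.4],[0,0,-8],0],
    [[-14,-19.8,1.8],[0,0,-10],0],
    [[-17,-24,2.2],[0,0,-12],0],
    [[-20,-28.2,2.6],[0,0,-14.4],0],
    [[-23,-32.5,3],[0,0,-14.4],0],
    [[-26,-36.7,3.4],[0,0,-14.4],0],
    [[-28.5,-40.2,3.6],[0,0,-14.4],0]
  ]
}}

```text
clock: 1.15
tcp_pos: [328.0, 152.5, 195.6]
tool_rot: [0.0, -0.001, 1.0, 0.0]
contact_force: [1.6, 0.5, -0.9]
gripper_width: 85.5
gripper_force: 0.0
```

Emit:
{"api": "jog_arm", "payload": {
  "rows": [
    [[-1.8,-4.6,0],[0,0,0],0],
    [[-3.6,-9.3,0],[0,0,0],0],
    [[-5.4,-14,0.5],[0,0,0],0],
    [[-7.2,-18.7,1],[0,0,0],0],
    [[-9,-23.4,1.5],[0,0,0],0],
    [[-10.8,-28.1,2],[0,0,0],0],
    [[-12.6,-32.8,2.5],[0,0,0],0],
    [[-14.4,-37.5,3.2],[0,0,0],0],
    [[-16,-41.8,3.6],[0,0,0],0],
    [[-16.9,-44.1,3.6],[0,0,0],0]
  ]
}}

```text
clock: 2.15
tcp_pos: [497.2, -290.1, 158.5]
tool_rot: [-0.0, 0.001, 1.0, -0.0]
contact_force: [0.4, 0.5, 0.7]
gripper_width: 85.5
gripper_force: 0.0
```

```bash
python3 - <<'E'
from h import *
im,_=snap('wrist','w1');o=ctrl.get_obs();print(o['tcp_pos'],o['tool_rot'],o['qpos'])
for n,X in(('a',(577.1,-304.6,111)),('b',(500,-296,111)),('c',(423,-286.5,111))):print(n,proj('w1',X))
E
```

```text
[ 497.99705705 -292.28858407  159.09051409] [ 1.87626139e-04  1.42220880e-03  9.99998427e-01 -1.04336873e-03] [-6.66471919e-01  1.68454405e-01  1.72603182e+00 -1.48850889e-03
  1.24552376e+00 -2.23394926e+00]
a [260.88516591 333.03445262]
b [271.41716568 235.40387878]
c [285.74851961 116.3805339 ]
```

View pics/w1.png

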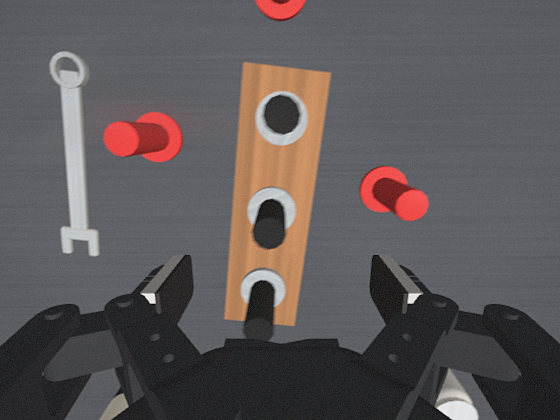

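The wrist view shows the middle grip top at (269,236), within 2 px of the prediction. Now I'll descend and grip.

Emit:
{"api": "jog_arm", "payload": {
  "rows": [
    [[0,0,3],[0,0,0],0],
    [[0,0,6],[0,0,0],0],
    [[0,0,8.5],[0,0,0],0],
    [[0,0,9.9],[0,0,0],0],
    [[0,0,9.9],[0,0,0],1],
    [[0,0,9.9],[0,0,0],1],
    [[0,0,9.9],[0,0,0],1],
    [[0,0,9.9],[0,0,0],1],
    [[0,0,9.9],[0,0,0],1],
    [[0,0,9.9],[0,0,0],1]
  ],
  "squeeze": 70
}}

```text
clock: 3.2
tcp_pos: [499.2, -293.3, 65.3]
tool_rot: [0.003, -0.0, 1.0, -0.006]
contact_force: [-3.7, -14.7, 4.3]
gripper_width: 22.6
gripper_force: 67.4
```

Emit:
{"api": "jog_arm", "payload": {
  "rows": [
    [[0,0,-1],[0,0,0],1],
    [[0,0,-2],[0,0,0],1],
    [[0,0,-4],[0,0,0],1],
    [[0,0,-5.5],[0,0,0],1],
    [[0,0,-7],[0,0,0],1],
    [[0,0,-7],[0,0,0],1],
    [[0,0,-7],[0,0,0],1],
    [[0,0,-7],[0,0,0],1],
    [[0,0,-7],[0,0,0],1],
    [[0,0,-7],[0,0,0],1]
  ]
}}

```text
clock: 4.2
tcp_pos: [496.8, -286.2, 129.9]
tool_rot: [-0.001, -0.0, 1.0, 0.0]
contact_force: [-0.8, -0.0, -1.4]
gripper_width: 22.0
gripper_force: 67.6
```

```bash
python3 - <<'E'
from h import *
snap('scene','s2');snap('side','d2');o=ctrl.get_obs();print(o['tcp_pos'],o['gripper_width'],o['contact_force'])
T=[]
for f in('s2','d2'):
  p=proj(f,(500,-296,100)).round().astype(int);im=cv2.imread('pics/%s.png'%f);x,y=p-[33,35]
  T.append(cv2.resize(im[y:y+70,x:x+66],None,fx=6,fy=6,interpolation=cv2.INTER_CUBIC))
  print(f,x,y,proj(f,(491,-296,80)),proj(f,(509,-296,80)),proj(f,(500,-296,70)))
cv2.imwrite('pics/m2.png',np.hstack(T))
E
```

```text
[ 496.96107424 -286.41746272  130.27376786] 22.68353942216891 [-0.07939279 -0.10340222 -1.62853854]
s2 172 118 [208.6636288 157.6427922] [203.88630881 161.26861064] [206.67319929 162.45150696]
d2 297 215 [325.91228476 260.00984201] [332.83483015 256.2698719 ] [329.05265464 261.88817939]
```

View pics/m2.png

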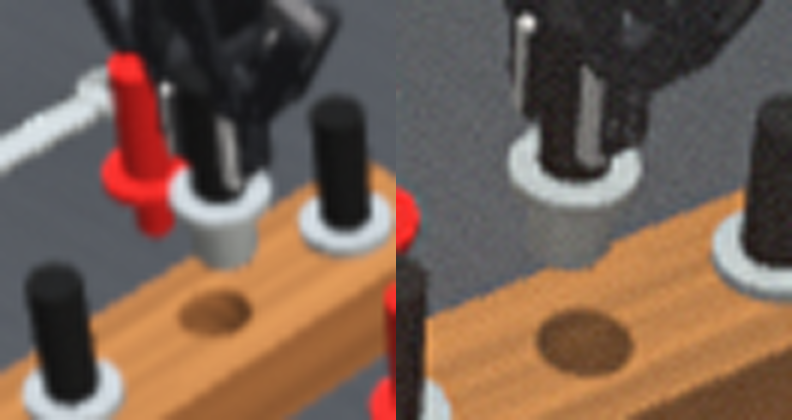

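The crop shows a thick shank, about 0.66 of the collar width, so this is the 28 mm one. It also hangs about 9 mm off its hole in +y, because a command was rate-limited. I'll put it back.

Emit:
{"api": "jog_arm", "payload": {
  "rows": [
    [[-0.3,-0.9,0],[0,0,0],1],
    [[-0.3,-0.9,1],[0,0,0],1],
    [[-0.3,-0.9,2],[0,0,0],1],
    [[-0.3,-0.9,3],[0,0,0],1],
    [[-0.3,-0.9,4],[0,0,0],1],
    [[-0.3,-0.9,5],[0,0,0],1],
    [[-0.3,-0.9,5.8],[0,0,0],1],
    [[-0.3,-0.9,6.3],[0,0,0],1],
    [[-0.3,-0.9,6.3],[0,0,0],1],
    [[-0.3,-0.9,6.3],[0,0,0],1]
  ]
}}

```text
clock: 5.3
tcp_pos: [500.4, -295.7, 68.0]
tool_rot: [0.0, -0.0, 1.0, -0.0]
contact_force: [-0.4, 0.4, -1.0]
gripper_width: 22.4
gripper_force: 67.6
```

Emit:
{"api": "jog_arm", "payload": {
  "rows": [
    [[0,0,0],[0,0,0],0],
    [[0,0,0],[0,0,0],0],
    [[0,0,0],[0,0,0],0],
    [[0,0,-2],[0,0,0],0],
    [[0,0,-5],[0,0,0],0],
    [[0,0,-8],[0,0,0],0],
    [[-2,0,-8.5],[0,0,0],0],
    [[-5,-0.5,-8.5],[0,0,0],0],
    [[-7.7,-0.9,-8.5],[0,0,0],0],
    [[-7.7,-0.9,-8.5],[0,0,0],0]
  ]
}}

```text
clock: 6.3
tcp_pos: [579.8, -304.9, 153.3]
tool_rot: [0.001, -0.001, 1.0, -0.0]
contact_force: [-0.4, 0.0, 0.8]
gripper_width: 85.3
gripper_force: 0.0
```

Emit:
{"api": "jog_arm", "payload": {
  "rows": [
    [[0,0,0],[0,0,0],0],
    [[0,0,4],[0,0,0],0],
    [[0,0,7.5],[0,0,0],0],
    [[0,0,9.2],[0,0,0],0],
    [[0,0,9.2],[0,0,0],1],
    [[0,0,9.2],[0,0,0],1],
    [[0,0,9.2],[0,0,0],1],
    [[0,0,9.2],[0,0,0],1],
    [[0,0,9.2],[0,0,0],1],
    [[0,0,9.2],[0,0,0],1]
  ]
}}

```text
clock: 7.3
tcp_pos: [578.5, -305.5, 63.2]
tool_rot: [0.001, -0.0, 1.0, -0.001]
contact_force: [-1.2, -0.7, 6.5]
gripper_width: 22.6
gripper_force: 68.2
```

Emit:
{"api": "jog_arm", "payload": {
  "rows": [
    [[0,0,-1],[0,0,0],1],
    [[0,0,-2],[0,0,0],1],
    [[0,0,-4],[0,0,0],1],
    [[0,0,-5.5],[0,0,0],1],
    [[0,0,-7],[0,0,0],1],
    [[0,0,-7],[0,0,0],1],
    [[0,0,-7],[0,0,0],1],
    [[0,0,-7],[0,0,0],1],
    [[0,0,-7],[0,0,0],1],
    [[0,0,-7],[0,0,0],1]
  ]
}}

```text
clock: 8.3
tcp_pos: [576.7, -304.3, 129.8]
tool_rot: [-0.001, -0.0, 1.0, 0.0]
contact_force: [-0.4, -0.1, -0.6]
gripper_width: 22.7
gripper_force: 68.6
```

```bash
python3 - <<'E'
from h import *
snap('scene','s3');snap('side','d3');o=ctrl.get_obs();print(o['tcp_pos'],o['gripper_width'],o['contact_force'])
T=[]
for f in('s3','d3'):
  p=proj(f,(577,-304,100)).round().astype(int);im=cv2.imread('pics/%s.png'%f);x,y=p-[33,35]
  T.append(cv2.resize(im[y:y+70,x:x+66],None,fx=6,fy=6,interpolation=cv2.INTER_CUBIC))
  print(f,x,y)
cv2.imwrite('pics/m3.png',np.hstack(T))
E
```

```text
[ 576.97636813 -304.44229229  130.27162532] 22.353598311217272 [ 0.29059429  0.27848872 -1.37796661]
s3 149 133
d3 329 202
```

View pics/m3.png

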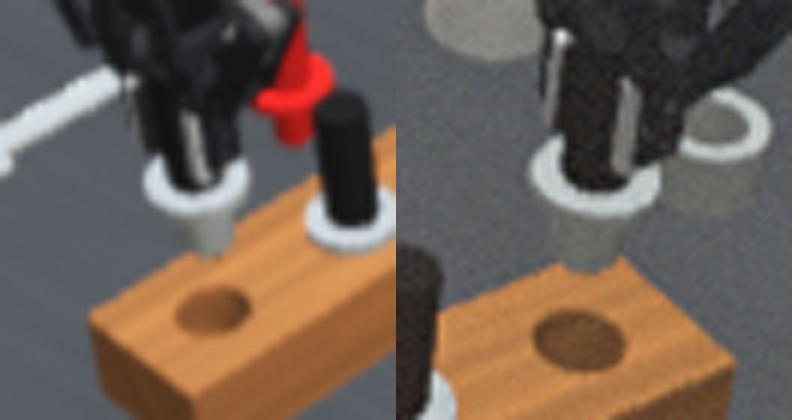

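The shank is about 0.57 of the collar width, so this is the 24 mm one and the 18 mm must be the near one at x=423. I'll put this back and go there.

Emit:
{"api": "jog_arm", "payload": {
  "rows": [
    [[0,0,1],[0,0,0],1],
    [[0,0,2],[0,0,0],1],
    [[0,0,3.5],[0,0,0],1],
    [[0,0,5],[0,0,0],1],
    [[0,0,6.4],[0,0,0],1],
    [[0,0,6.4],[0,0,0],1],
    [[0,0,6.4],[0,0,0],0],
    [[0,0,6.4],[0,0,0],0],
    [[0,0,6.4],[0,0,0],0],
    [[0,0,6.4],[0,0,0],0]
  ]
}}

```text
clock: 9.4
tcp_pos: [577.5, -304.7, 67.5]
tool_rot: [0.0, -0.0, 1.0, -0.0]
contact_force: [-0.5, -0.1, 0.6]
gripper_width: 78.8
gripper_force: 0.0
```

Emit:
{"api": "jog_arm", "payload": {
  "rows": [
    [[0,0,-3],[0,0,0],0],
    [[0,0,-7],[0,0,0],0],
    [[0,0,-9],[0,0,0],0],
    [[3,0.4,-9],[0,0,0],0],
    [[7,0.8,-9],[0,0,0],0],
    [[11,1.3,-9],[0,0,0],0],
    [[14,1.6,-9],[0,0,0],0],
    [[15.4,1.8,-9],[0,0,0],0],
    [[15.4,1.8,-9],[0,0,0],0],
    [[15.4,1.8,-9],[0,0,0],0]
  ]
}}

```text
clock: 10.4
tcp_pos: [423.7, -287.1, 157.5]
tool_rot: [0.001, -0.0, 1.0, -0.001]
contact_force: [1.0, -0.5, -0.9]
gripper_width: 85.7
gripper_force: 0.0
```

Emit:
{"api": "jog_arm", "payload": {
  "rows": [
    [[0,0,0],[0,0,0],0],
    [[0,0,4],[0,0,0],0],
    [[0,0,7.5],[0,0,0],0],
    [[0,0,9.2],[0,0,0],0],
    [[0,0,9.2],[0,0,0],1],
    [[0,0,9.2],[0,0,0],1],
    [[0,0,9.2],[0,0,0],1],
    [[0,0,9.2],[0,0,0],1],
    [[0,0,9.2],[0,0,0],1],
    [[0,0,9.2],[0,0,0],1]
  ]
}}

```text
clock: 11.4
tcp_pos: [424.3, -287.6, 66.5]
tool_rot: [0.001, -0.0, 1.0, -0.001]
contact_force: [0.3, -0.2, 6.4]
gripper_width: 22.5
gripper_force: 68.3
```

Emit:
{"api": "jog_arm", "payload": {
  "rows": [
    [[0,0,-1],[0,0,0],1],
    [[0,0,-2],[0,0,0],1],
    [[0,0,-4],[0,0,0],1],
    [[0,0,-6],[0,0,0],1],
    [[0,0,-8],[0,0,0],1],
    [[0,0,-9],[0,0,0],1],
    [[0,0,-9],[0,0,0],1],
    [[0,0,-9],[0,0,0],1],
    [[0,0,-9],[0,0,0],1],
    [[0,0,-9],[0,0,0],1]
  ]
}}

```text
clock: 12.4
tcp_pos: [422.6, -286.1, 153.6]
tool_rot: [-0.001, -0.0, 1.0, 0.001]
contact_force: [0.7, 0.2, -1.5]
gripper_width: 22.7
gripper_force: 68.7
```

```bash
python3 - <<'E'
from h import *
snap('scene','s4');snap('side','d4');o=ctrl.get_obs();print(o['tcp_pos'],o['gripper_width'],o['contact_force'],o['qpos'])
T=[]
for f in('s4','d4'):
  p=proj(f,(423,-286,110)).round().astype(int);im=cv2.imread('pics/%s.png'%f);x,y=p-[33,35]
  T.append(cv2.resize(im[y:y+70,x:x+66],None,fx=6,fy=6,interpolation=cv2.INTER_CUBIC))
  print(f,x,y)
cv2.imwrite('pics/m4.png',np.hstack(T))
E
```

```text
[ 422.78155761 -286.33836707  153.94163937] 22.37192522349949 [ 0.81650064  0.18312947 -1.40773778] [-7.49860108e-01  1.81758414e-02  1.89811909e+00  9.92820326e-06
  1.22689817e+00 -2.32112902e+00]
s4 195 102
d4 263 225
```

View pics/m4.png

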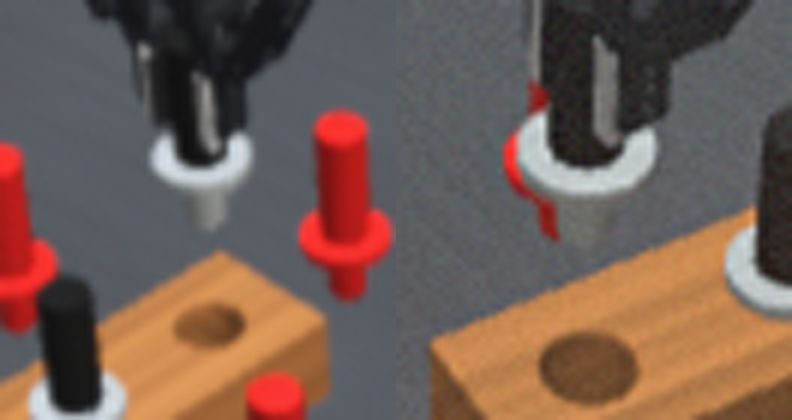

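The third shank is about 0.43 of the collar width, so this is the 18 mm handle. I'll carry it to above the socket.

Emit:
{"api": "jog_arm", "payload": {
  "rows": [
    [[0,0,-2],[0,0,0],1],
    [[-0.5,2,-3],[0,0,0],1],
    [[-1.3,6,-3],[0,0,0],1],
    [[-2.3,10.5,-3],[0,0,0],1],
    [[-3.3,15,-3],[0,0,0],1],
    [[-4.4,19.5,-3],[0,0,0],1],
    [[-5.4,24,-3],[0,0,0],1],
    [[-6.4,28.5,-3],[0,0,0],1],
    [[-7.4,33,-3],[0,0,0],1],
    [[-8.4,37.5,-3],[0,0,0],1]
  ]
}}

```text
clock: 13.5
tcp_pos: [507.0, 90.3, 184.7]
tool_rot: [0.0, -0.0, 1.0, -0.0]
contact_force: [0.4, -0.3, -2.8]
gripper_width: 22.6
gripper_force: 68.9
```

Emit:
{"api": "jog_arm", "payload": {
  "rows": [
    [[-1,4.5,0],[0,0,0],1],
    [[-2,9,0],[0,0,0],1],
    [[-3,13,0],[0,0,0],1],
    [[-3.8,16.5,0.8],[0,0,0],1],
    [[-4.1,18.3,1.8],[0,0,0],1],
    [[-4.2,18.5,2.8],[0,0,0],1],
    [[-4.2,18.5,3.8],[0,0,0],1],
    [[-4.2,18.5,3.8],[0,0,0],1],
    [[-4.2,18.5,3.8],[0,0,0],1],
    [[-4.2,18.5,3.8],[0,0,0],1]
  ]
}}

```text
clock: 14.5
tcp_pos: [549.4, 272.6, 147.6]
tool_rot: [0.001, 0.0, 1.0, 0.0]
contact_force: [-0.4, 0.3, -0.5]
gripper_width: 22.6
gripper_force: 69.0
```

```bash
python3 - <<'E'
from h import *
print('collar lifted',tri([('s4',228.7,127.8),('d4',294.8,251.2)]))
snap('scene','s5');snap('side','d5');o=ctrl.get_obs();print(o['tcp_pos'],o['tool_rot'],o['gripper_width'],o['contact_force'],o['qpos'])
T=[]
for f in('s5','d5'):
  p=proj(f,(548,273,85)).round().astype(int);im=cv2.imread('pics/%s.png'%f);x,y=p-[33,35]
  T.append(cv2.resize(im[y:y+70,x:x+66],None,fx=6,fy=6,interpolation=cv2.INTER_CUBIC))
  print(f,x,y)
cv2.imwrite('pics/m5.png',np.hstack(T))
E
```

```text
collar lifted (array([ 418.68218523, -286.95913039,  135.03889307]), [1.0, 1.0])
[549.49748021 272.87137597 147.74483833] [6.87200767e-04 2.27209443e-04 9.99999717e-01 2.04428885e-04] 22.605328720623532 [ 0.04247734  0.35688122 -1.49353303] [ 3.32478594e-01  2.62430882e-01  1.63819034e+00 -6.60349706e-05
  1.23953887e+00 -1.23784188e+00]
s5 364 243
d5 176 105
```

View pics/m5.png

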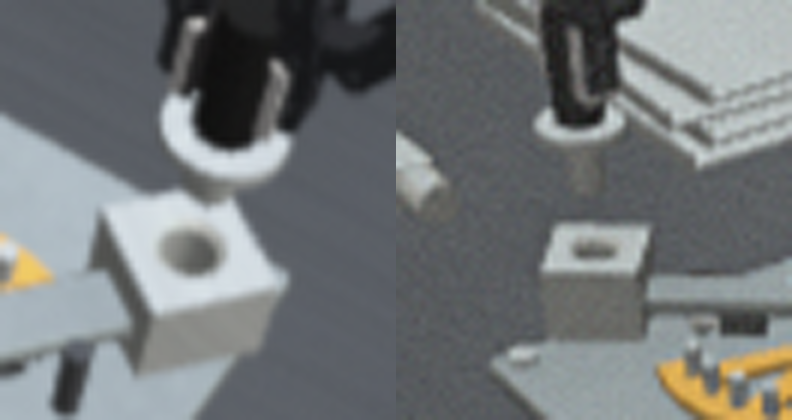

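```bash
python3 - <<'E'
from h import *
q=lambda a,b:[('s5',a[0]/6+364,a[1]/6+243),('d5',(b[0]-396)/6+176,b[1]/6+105)]
print('bore',tri(q((191,250),(596,250))));print('collar',tri(q((229,137),(579,124))))
for z in (66,):print([onz(*p,z).round(1) for p in q((191,250),(596,250))])
print([onz(*p,147.7-51+36).round(1) for p in q((229,137),(579,124))])
# shank foot predicted if at tcp
for f,ox,k in(('s5',(364,243),0),('d5',(176,105),396)): print(f,[((proj(f,(549.5,272.9,z))-ox)*6+[k,0]).round(0) for z in(96.5,132.5)])
E
```

```text
bore (array([548.18961032, 273.58090159,  63.44973429]), [0.2, 0.2])
collar (array([548.1603706 , 276.01498065, 128.21545072]), [0.4, 0.4])
[array([549.9, 274.2,  66. ]), array([546.1, 269. ,  66. ])]
[array([552.3, 276.8, 132.7]), array([543.9, 268.1, 132.7])]
s5 [array([203., 193.]), array([222., 126.])]
d5 [array([592., 187.]), array([585., 118.])]
```

The bore is at about (191,250) and (596,250) in the crop, and the collar sits above it to within 1–2 mm. I'll lower it in steps.

Emit:
{"api": "jog_arm", "payload": {
  "rows": [
    [[0,-0.1,1],[0,0,0],1],
    [[0,-0.1,2],[0,0,0],1],
    [[0,-0.1,2.6],[0,0,0],1],
    [[0,-0.1,3],[0,0,0],1],
    [[0,-0.1,3.3],[0,0,0],1],
    [[0,-0.1,3.6],[0,0,0],1],
    [[0,-0.1,3.8],[0,0,0],1],
    [[0,-0.1,4],[0,0,0],1],
    [[0,-0.1,4.2],[0,0,0],1],
    [[0,-0.1,4.2],[0,0,0],1]
  ]
}}

```text
clock: 15.6
tcp_pos: [549.1, 272.4, 104.8]
tool_rot: [0.0, -0.0, 1.0, 0.0]
contact_force: [2.1, -0.1, -2.4]
gripper_width: 22.4
gripper_force: 69.0
```

Emit:
{"api": "jog_arm", "payload": {
  "rows": [
    [[-0.05,0,0.3],[0,0,0],1],
    [[-0.05,0,0.7],[0,0,0],1],
    [[-0.05,0,1.1],[0,0,0],1],
    [[-0.05,0,1.4],[0,0,0],1],
    [[-0.05,0,1.7],[0,0,0],1],
    [[-0.05,0,1.9],[0,0,0],1],
    [[-0.05,0,2.1],[0,0,0],1],
    [[-0.05,0,2.2],[0,0,0],1],
    [[-0.05,0,2.2],[0,0,0],1],
    [[-0.05,0,2.2],[0,0,0],1]
  ]
}}

```text
clock: 16.6
tcp_pos: [549.7, 272.6, 87.3]
tool_rot: [0.0, -0.0, 1.0, -0.0]
contact_force: [-12.9, -5.6, 25.2]
gripper_width: 22.7
gripper_force: 72.0
```

Seated at z 87.3, as expected for home. I'll ease the downward press a little and sweep along the arc to about 165°.

Emit:
{"api": "jog_arm", "payload": {
  "rows": [
    [[0,0,-0.25],[0,0,0],1],
    [[0.29,-0.4,-0.25],[0,0,0],1],
    [[0.58,-0.82,-0.25],[0,0,0],1],
    [[0.87,-1.25,-0.25],[0,0,0],1],
    [[1.13,-1.71,-0.25],[0,0,0],1],
    [[1.38,-2.19,-0.25],[0,0,0],1],
    [[1.6,-2.68,-0.25],[0,0,0],1],
    [[1.79,-3.18,-0.25],[0,0,0],1],
    [[1.97,-3.68,-0.25],[0,0,0],1],
    [[2.12,-4.19,-0.25],[0,0,0],1]
  ],
  "squeeze": 90
}}

```text
clock: 17.6
tcp_pos: [530.7, 233.3, 87.6]
tool_rot: [0.003, -0.0, 1.0, 0.003]
contact_force: [3.8, 9.5, 5.6]
gripper_width: 22.3
gripper_force: 88.0
```

Emit:
{"api": "jog_arm", "payload": {
  "rows": [
    [[0.12,-0.47,0],[0,0,0],1],
    [[0.21,-0.95,0],[0,0,0],1],
    [[0.28,-1.42,0],[0,0,0],1],
    [[0.34,-1.9,0],[0,0,0],1],
    [[0.37,-2.38,0],[0,0,0],1],
    [[0.39,-2.86,0],[0,0,0],1],
    [[0.39,-3.34,0],[0,0,0],1],
    [[0.36,-3.82,0],[0,0,0],1],
    [[0.31,-4.31,0],[0,0,0],1],
    [[0.25,-4.78,0],[0,0,0],1]
  ]
}}

```text
clock: 18.6
tcp_pos: [527.1, 186.2, 87.6]
tool_rot: [0.002, -0.0, 1.0, 0.003]
contact_force: [-2.3, 11.4, 9.9]
gripper_width: 22.4
gripper_force: 89.0
```

Emit:
{"api": "jog_arm", "payload": {
  "rows": [
    [[-0.07,-0.39,0],[0,0,0],1],
    [[-0.15,-0.79,0],[0,0,0],1],
    [[-0.25,-1.18,0],[0,0,0],1],
    [[-0.36,-1.56,0],[0,0,0],1],
    [[-0.49,-1.94,0],[0,0,0],1],
    [[-0.62,-2.32,0],[0,0,0],1],
    [[-0.77,-2.69,0],[0,0,0],1],
    [[-0.94,-3.06,0],[0,0,0],1],
    [[-1.11,-3.42,0],[0,0,0],1],
    [[-1.3,-3.78,0],[0,0,0],1]
  ]
}}

```text
clock: 19.6
tcp_pos: [539.1, 148.1, 87.5]
tool_rot: [0.001, -0.001, 1.0, 0.003]
contact_force: [-5.9, 11.4, 14.6]
gripper_width: 22.3
gripper_force: 89.5
```

Emit:
{"api": "jog_arm", "payload": {
  "rows": [
    [[-0.13,-0.2,0],[0,0,0],1],
    [[-0.25,-0.4,0],[0,0,0],1],
    [[-0.38,-0.6,0],[0,0,0],1],
    [[-0.5,-0.79,0],[0,0,0],1],
    [[-0.63,-0.98,0],[0,0,0],1],
    [[-0.78,-1.17,0],[0,0,0],1],
    [[-0.92,-1.36,0],[0,0,0],1],
    [[-1.07,-1.55,0],[0,0,0],1],
    [[-1.25,-1.81,0],[0,0,0],1],
    [[-1.25,-1.81,0],[0,0,0],1]
  ]
}}

```text
clock: 20.6
tcp_pos: [551.1, 129.5, 87.5]
tool_rot: [-0.0, -0.001, 1.0, 0.002]
contact_force: [-8.7, 9.5, 17.0]
gripper_width: 22.1
gripper_force: 89.7
```

```bash
python3 - <<'E'
from h import *
snap('scene','s6');snap('side','d6');o=ctrl.get_obs();print(o['tcp_pos'],o['gripper_width'],o['contact_force'],o['gripper_force'])
T=[]
for f in('s6','d6'):
  p=proj(f,(585,170,60)).round().astype(int);im=cv2.imread('pics/%s.png'%f);x,y=p-[33,35]
  T.append(cv2.resize(im[y:y+70,x:x+66],None,fx=6,fy=6,interpolation=cv2.INTER_CUBIC))
  print(f,x,y)
cv2.imwrite('pics/m6.png',np.hstack(T))
E
```

```text
[551.00021752 129.5178973   87.50861912] 21.77927122762594 [-7.63506162  8.90212948 16.93555449] 89.71101522445679
s6 310 238
d6 206 123
```

View pics/m6.png

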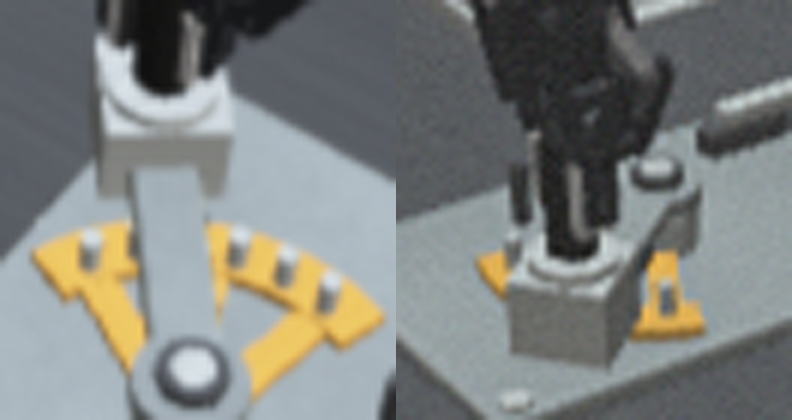

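```bash
python3 - <<'E'
from h import *
a=onz('s6',310+166/6,238+175/6,46);b=onz('s6',310+191/6,238+370/6,52)
print(a,b,np.degrees(np.arctan2(*(a-b)[1::-1])))
a=onz('s6',310+166/6,238+105/6,66)
# pins by same view at z 25, and block centre from 4 top corners
for p in((92,232),(238,228),(285,247),(327,275)):
  v=onz('s6',310+p[0]/6,238+p[1]/6,25)[:2]-b[:2];print(np.hypot(*v).round(1),np.degrees(np.arctan2(v[1],v[0])).round(1)%360)
c=tri([('s6',310+166/6,238+92/6),('d6',206+(577-396)/6,123+258/6)])[0];v=c-b;print(c,np.hypot(*v[:2]),np.degrees(np.arctan2(v[1],v[0]))%360)
E
```

```text
[568.98795089 147.05502757  46.        ] [639.28800061 200.86524699  52.        ] -142.56824036921802
83.2 235.7
84.8 198.6
83.8 186.2
82.1 173.3
[551.17329844 133.11205245  65.2320473 ] 111.15168064456643 217.55741925420895
```

The crop shows the lever between pin 5 (left edge, near (135,245)) and pin 4 (hidden beneath it), at about 217.5° against the 218.2° target. The collar is on the block and the arm is still gripping, so I'm handing in.

```bash
python3 -c "
from h import *
print(ctrl.job_done())"
```

```text
the job is handed in; nothing more can be done
None
```

I handed the job in at about 21 s; the interface gave no verdict. The 18 mm handle is home in the socket, and the lever is held still, four clicks out, at about 217.5° against the estimated 218.2° mid position.

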